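# Unclamp a model carrier and put it in the free curing box

## Robot

A 6-joint arm with a two-finger parallel gripper is mounted at the origin on a cart in front of the work surface, level with it; the furniture and walls round the work are solid. World frame = base frame: x ahead of the robot, y to its left, z up, the work surface at z = 0. Lengths are in m, angles in rad, forces in N, time in s.
With the tool pointing down it reaches from about 0.275 to 0.825 m from the base axis. Payload 4.9 kg.
Tool frame: the origin (TCP) lies midway between the tips of the shut fingers; the grasp point (between the pads) lies 19 mm behind it (bot.grip_depth is the distance from the TCP to the grasp point, in m); z points along the fingers, y is the line along which they close (so a half turn about z gives the same grasp; the last joint's range is limited). The gripper opens to 85 mm and grips with 20 to 120 N. Pads are 22 mm wide; open, the fingers measure 114 mm over their backs; the gripper's body (76 mm by 85 mm) begins 54 mm behind the grasp point. The pads swing forward as they close: fully open they stand 13 mm farther back than shut.
Start: joints at [-1.29, 0.326, -0.193, 1.052, 0, 1.437], TCP at [0.222, -0.503, 0.231] pointing down, gripper open.
Joint ranges: [-2.65, 2.65], [-0.97, 1.79], [-1.3, 1.35], [-1.93, 2.1], [-1.47, 1.37], [-3.14, 3.14]. Speed limits (rad/s): [2.57, 2.57, 3.14, 3.14, 3.14, 3.14].

## Interface

Orientations are given as a unit quaternion [w, x, y, z].
In Python, from cell import bot gives the robot as it stands. Calls block until the motion is done:
- bot.move_pose(position, orientation): joint-space move of the TCP to a pose.
- bot.move_linear(position, speed=0.15, rotation=None, until_force=None): straight line of the TCP; rotation=None keeps the orientation; speed is the mean speed in m/s. With until_force (N) it stops when the force on the tool has changed by that much, and returns True; else False.
- bot.goto_joints(angles): joint-space move.
- bot.set_gripper(opening, grasp_force=None): opening from 0.0 (shut) to 1.0 (fully open); grasp_force is the grip in N (None keeps the last); returns when the fingers have stopped.
- bot.wait(seconds).
- bot.solve_ik(position, orientation): joint angles nearest the present ones, or None.
- bot.camera(name): name is "scene" or "top" or "wrist"; returns the picture (480x640x3 uint8, red, green, blue); there is no depth.
- bot.calibration(name): a dict with "mtx" (3x3 intrinsics, pixels), "extrinsics" (4x4, takes a point from world to camera coordinates); the wrist camera has in their place "hand_eye" (4x4, takes a point from camera to tool coordinates, whose origin is the TCP and whose axes are the flange's). Camera axes: x right, y down, z forward; pixel columns grow to the right and rows downward; lengths in m; the calibration is good to about 2 mm. A picture is of the moment at which its call begins: read the wrist's pose just before it. calibration takes no time and is no camera call.
A pose or a line that the arm cannot do raises bot.PlanningError and nothing moves.
- bot.close_job(): hands the job in; it is judged then, once.
Trained networks look in the newest picture that a camera, given by its name, has taken for a name from the list of things; names that differ only in an ending like _2 or _b are one class to them, and where a whole thing is asked for, a point or a joint stands for the part that bears it (a point fixed in the world has none). Each returns a list of dicts, best first, with "confidence" (0 to 1); they miss things now and then, are a little off and sometimes report something else, mostly with a low value. They report only what shows in the picture. A call takes as long as a camera call.
- bot.search_frame(camera, thing): "bbox" ([left, top, width, height] in pixels, round what is visible of it).
Readings, each from a call of its own:
- bot.read_clock(): time.
- bot.read_joint_positions(): joint angles.
- bot.read_joint_vel(): joint speeds.
- bot.read_joint_efforts(): joint torques, N m.
- bot.read_position(): TCP position.
- bot.read_tool_rot(): TCP orientation.
- bot.read_ft_force(): force on the tool from outside, world axes, zero at the start.
- bot.read_moment(): the same for the moment, N m.
- bot.read_gripper_width(): opening from 0.0 (shut) to 1.0 (fully open).
- bot.read_finger_force(): force on a finger pad.
Only numpy, scipy, OpenCV 4.12 (cv2) and the standard library are available. Lean on these libraries where they do the work, as an engineer would, in place of code of your own. Each camera call takes 0.05 s, during which the arm holds its last target. There are 200 camera calls.

## Task

Flip the toggle clamp's arm up past centre so that it stays open, then lift the freed model carrier out of the jig and lay it flat on the open bench to change your grip. Then slide it, model end first, fully home into whichever of the two curing boxes is empty, and leave it lying there with the clamp still open. Do not disturb the carrier that is already in the other box, nor the small things lying about.

Things in the scene. Friction and masses are not known exactly. Their poses are not given: they have to be found in the camera images.
- jig: Fixed aluminium jig, 222 mm long. Origin on the bench under the head seat's centre; x runs from head to clamp. Floor 10 mm high: 40 mm wide under the head (56), 70 from x = 45 mm on. Cheeks 36 mm high, 30 apart, x = 49 to 129 mm, and an end wall enclose the tongue: no room for fingers. A lip 18 mm high at x = -36 to -42 mm stops the head: the carrier comes out straight up.
- clamp_hinge (a point): Hinge axis of the toggle clamp (along the jig's y), at x = 158, z = 60 mm in the jig's frame. Behind the jig stands a furnace, up to 0.37 m high: a block whose near corner is at world x = 0.456, y = -0.12 m; its foot runs from there to (0.70, 0.01) and to (0.61, -0.41), its front panel slopes back. Keep the gripper's wide side off it.
- clamp_handle_tip (a point): Upper end of the clamp's black handle, a round bar 18 mm thick. Shut, the handle stands upright above the hinge, its tip 80 mm over it; opening swings it away from the head (to the jig's +x) and down. Open, the arm stands up to 75 mm above the hinge: pass over it.
- clamp (a joint): Angle of the clamp lever, rad. About 0: shut, arm level with its rubber foot on the tongue, handle upright. Grows as the arm rises; stop at 1.85 (arm leaning back, handle pointing away from the head and slightly down). No spring: held by its own weight (0.35 kg); below about 0.75 it falls shut, past about 1.05 it falls open. 1 to 3 N at the handle move it.
- carrier: Workpiece: loose grey plastic carrier, 0.09 to 0.15 kg, flat in the jig. Head 66 long x 56 wide x 20 mm high; tongue 95 x 26 x 20 mm. Origin: underside, head's centre; x along the tongue (head -33 to 33 mm, tongue 33 to 128), z up. A grey dental model (64 along x, 48 wide, 27 high; 47 mm over the underside) is fixed on the head. In the jig: jig's axes, underside 10 mm over the bench.
- box_a: Fixed white curing box, 92 deep x 84 wide x 59 mm high; open front (its -x side, at x = -46 mm), no floor but the bench. Origin on the bench under its centre. Inside 72 wide, 53 high, back wall's face at x = 40 mm. The roof leaves no room for fingers. Fully home, the carrier's head touches the back wall (head centre at x = 7 mm) and its tongue sticks out of the front by 75 mm.
- box_b: The other curing box, same shape and frame as box_a. One of the two boxes, left or right, already holds a carrier. The bench before the boxes, left of the jig, is free for laying the carrier down (the bench ends at world x = 0.34 and y = 0.28 m).
- other_carrier: A second carrier of the same size and frame, with a pale model, lying fully home in the occupied curing box, tongue sticking out. Leave it.
- bur_box: Small flat box with clear lid, 46x68x21 mm, lying on the bench to the right. Origin: centre of its underside. Leave it.
- wax_plate: Pink wax base plate, 49x67x11 mm, lying on the bench to the right. Origin: centre of its underside. Leave it.

How it is judged:
By the outcome, as a careful person would: the job done as asked, in the order asked, and still so for the second after the job is handed in, with the robot touching nothing.
It also fails if it takes over 70 s, if anything falls off the work surface, if the arm or the gripper's body presses on something with over 40 N, if the wrist force passes 120 N, or if a joint passes its speed limit or range.

## Working session

There is one attempt and no reset: what is moved stays moved. The work goes in short steps, each a Python script; the robot and the scene stay as the last script left them, time stands still between calls to the robot, and variables do not carry over. Pictures are saved under pics/ and viewed, at most 11 in all, crops included, and the job is handed in when it is done.

```bash
mkdir -p pics; ls; python3 - <<'E'
from cell import bot
import cv2,numpy as np
for n in ("scene","top"):
    im=bot.camera(n); cv2.imwrite(f"pics/{n}0.png",im[:,:,::-1])
    c=bot.calibration(n); print(n,np.round(c["mtx"],1).tolist(),np.round(c["extrinsics"],4).tolist())
    for t in ["jig","clamp_hinge","clamp_handle_tip","carrier","box_a","bur_box","wax_plate"]:
        print(t,[(np.round(d["bbox"]).astype(int).tolist(),round(d["confidence"],2)) for d in bot.search_frame(n,t)[:3]])
print(np.round(bot.calibration("wrist")["hand_eye"],4).tolist(),bot.read_tool_rot(),bot.read_clock(),bot.grip_depth)
print(np.round(bot.calibration("wrist")["mtx"],1).tolist())
E
```

```text
pics
scene [[580.7, 0.0, 320.1], [0.0, 580.7, 236.5], [0.0, 0.0, 1.0]] [[-0.5504, -0.8346, -0.0237, 0.2501], [-0.4731, 0.3351, -0.8148, 0.3523], [0.6879, -0.4372, -0.5793, 0.9457], [0.0, 0.0, 0.0, 1.0]]
jig [([311, 294, 53, 20], 0.48)]
clamp_hinge [([306, 297, 62, 14], 0.79)]
clamp_handle_tip []
carrier [([315, 281, 39, 26], 0.7)]
box_a [([161, 247, 55, 55], 0.9), ([210, 234, 48, 54], 0.78)]
bur_box [([180, 278, 38, 43], 0.67), ([457, 249, 17, 6], 0.61)]
wax_plate []
top [[592.8, 0.0, 316.4], [0.0, 592.8, 242.0], [0.0, 0.0, 1.0]] [[-0.0106, -0.9999, -0.0064, -0.0315], [-0.9893, 0.0115, -0.1456, 0.5481], [0.1456, 0.0048, -0.9893, 1.3274], [0.0, 0.0, 0.0, 1.0]]
jig [([290, 279, 96, 39], 0.74), ([235, 170, 41, 51], 0.57)]
clamp_hinge [([286, 279, 100, 38], 0.6), ([426, 267, 30, 25], 0.22), ([346, 294, 40, 12], 0.18)]
clamp_handle_tip [([347, 291, 37, 15], 0.65)]
carrier [([290, 276, 73, 32], 0.81)]
box_a [([239, 170, 37, 48], 0.95), ([190, 177, 40, 38], 0.63)]
bur_box [([428, 298, 38, 36], 0.66)]
wax_plate [([424, 263, 34, 27], 0.98)]
[[-0.0006, -0.9662, -0.2579, 0.0656], [1.0, -0.0002, -0.0013, -0.0009], [0.0012, -0.2579, 0.9662, -0.1428], [0.0, 0.0, 0.0, 1.0]] [ 1.45489009e-05  9.78572342e-01  2.05903304e-01 -8.76395835e-06] 0.8 0.0187
[[390.0, 0.0, 317.1], [0.0, 390.0, 239.2], [0.0, 0.0, 1.0]]
```

```bash
python3 - <<'E'
import cv2
a=cv2.imread("pics/top0.png")[140:360,170:490]; cv2.imwrite("pics/top0c.png",cv2.resize(a,None,fx=2.5,fy=2.5,interpolation=cv2.INTER_CUBIC))
a=cv2.imread("pics/scene0.png")[180:360,140:400]; cv2.imwrite("pics/scene0c.png",cv2.resize(a,None,fx=3,fy=3,interpolation=cv2.INTER_CUBIC))
E
```

```text
(no output)
```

View pics/top0c.png

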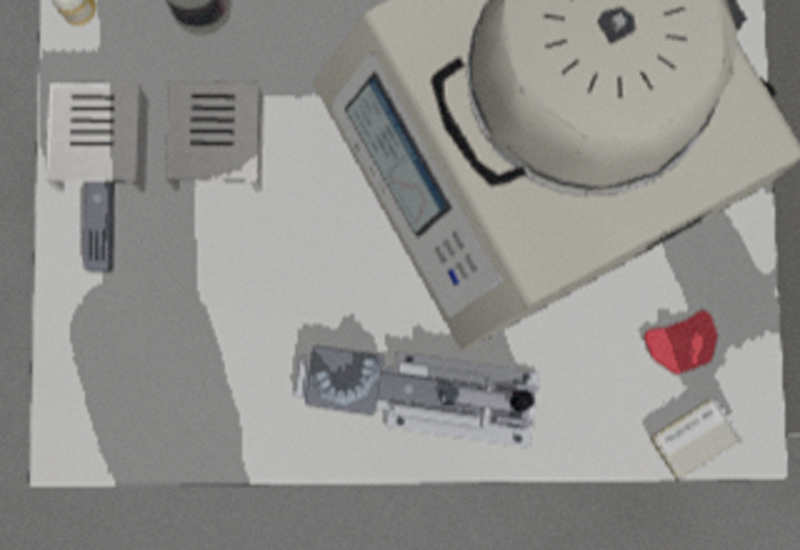

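View pics/scene0c.png

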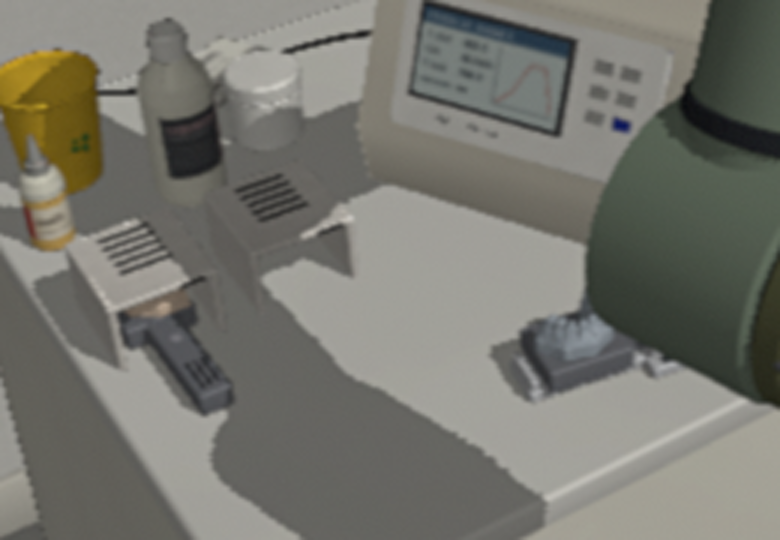

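The left box (top crop around (95,130)) holds the other carrier, so the right one (around (213,130)) is empty. The jig lies with its head at about (343,380) and the handle tip at (522,400).

```bash
cat > h.py <<'E'
import numpy as np, cv2
from scipy.spatial.transform import Rotation as R
from cell import bot
def cam(n):
    c=bot.calibration(n)
    if n!="wrist": return c["mtx"],np.array(c["extrinsics"])
    q=np.array(bot.read_tool_rot()); T=np.eye(4); T[:3,:3]=R.from_quat(q[[1,2,3,0]]).as_matrix(); T[:3,3]=bot.read_position()
    return c["mtx"],np.linalg.inv(T@np.array(c["hand_eye"]))
def ray(K,E,p,z):
    d=E[:3,:3].T@np.linalg.solve(K,[p[0],p[1],1.]); o=-E[:3,:3].T@E[:3,3]
    return o+d*(z-o[2])/d[2]
def proj(K,E,P):
    P=np.atleast_2d(P)@E[:3,:3].T+E[:3,3]; P=P@np.array(K).T; return P[:,:2]/P[:,2:]
def quat(zdir,ydir):
    z=np.array(zdir,float);z/=np.linalg.norm(z);y=np.array(ydir,float);y-=z*(y@z);y/=np.linalg.norm(y)
    return R.from_matrix(np.c_[np.cross(y,z),y,z]).as_quat()[[3,0,1,2]]
E
python3 - <<'E'
from h import *
K,E=cam("top")
def t(p,z): return np.round(ray(K,E,(p[0]/2.5+170,p[1]/2.5+140),z),3)[:2]
for n,l,z in [("head top",[(313,346),(381,355),(377,413),(305,405)],.03),("tip",[(522,400)],.14),("jigend",[(538,368),(532,445)],.01),("tip teeth",[(343,372)],.05),
 ("boxEmpty",[(168,82),(262,82),(258,180),(168,182)],.059),("boxFull",[(48,84),(140,84),(135,182),(48,184)],.059),("tongueend",[(82,270),(112,271)],.02)]:
    print(n,[t(p,z).tolist() for p in l])
E
```

```text
head top [[0.465, 0.012], [0.456, -0.05], [0.403, -0.046], [0.411, 0.02]]
tip [[0.408, -0.168]]
jigend [[0.444, -0.197], [0.373, -0.189]]
tip teeth [[0.439, -0.016]]
boxEmpty [[0.709, 0.144], [0.708, 0.057], [0.615, 0.061], [0.615, 0.143]]
boxFull [[0.708, 0.255], [0.707, 0.17], [0.615, 0.174], [0.614, 0.253]]
tongueend [[0.539, 0.229], [0.538, 0.2]]
```

```bash
python3 - <<'E'
from h import *
q=quat([0,0,-1],[0.15,1,0]); q2=quat([0,0,-1],[-0.15,-1,0])
for qq in (q,q2):
  for p in [(.3,-.25,.33),(.39,-.08,.33),(.40,-.16,.12)]:
    s=bot.solve_ik(p,qq); print(p,None if s is None else np.round(s,2))
bot.move_pose([.29,-.27,.33],q); bot.move_pose([.38,-.08,.30],q)
K,E=cam("wrist"); np.savez("w1.npz",K=K,E=E)
im=bot.camera("wrist"); cv2.imwrite("pics/w1.png",im[:,:,::-1])
for t in ["jig","clamp_hinge","clamp_handle_tip","carrier"]:
    print(t,[(np.round(d["bbox"]).astype(int).tolist(),round(d["confidence"],2)) for d in bot.search_frame("wrist",t)[:3]])
print(bot.read_clock())
E
```

```text
(0.3, -0.25, 0.33) [-0.88 -0.03 -0.37  1.24  0.   -0.74]
(0.39, -0.08, 0.33) [-0.39 -0.01 -0.35  1.24  0.   -0.24]
(0.4, -0.16, 0.12) [-0.55  0.23 -0.65  0.69  0.   -0.4 ]
(0.3, -0.25, 0.33) [-0.88 -0.03 -0.37  1.24  0.    2.41]
(0.39, -0.08, 0.33) [-0.39 -0.01 -0.35  1.24  0.    2.9 ]
(0.4, -0.16, 0.12) [-0.55  0.23 -0.65  0.69  0.    2.74]
jig [([208, 202, 212, 77], 0.63)]
clamp_hinge [([205, 200, 220, 79], 0.61)]
clamp_handle_tip [([208, 232, 95, 46], 0.75)]
carrier [([268, 210, 149, 55], 0.67)]
3.825
```

View pics/w1.png

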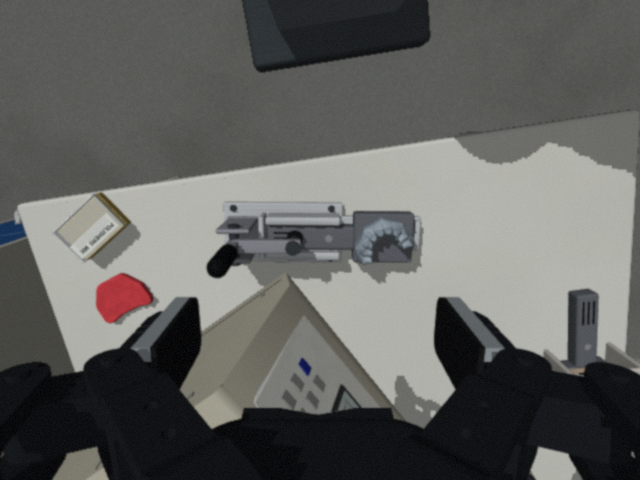

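The wrist view shows the jig nearly along image rows: carrier head corners about (355,212) to (412,262), handle tip at (220,262). I'll fit the jig pose to both views.

```bash
python3 - <<'E'
from h import *
from scipy.optimize import least_squares
Kt,Et=cam("top"); w=np.load("w1.npz"); Kw,Ew=w["K"],w["E"]
# model pts in jig frame (head x-33..33,y±28,z30) ; handle tip (158,0,140)
M=np.array([[-33,-28,30],[33,-28,30],[33,28,30],[-33,28,30],[158,0,138]])/1e3
top=np.array([(305,405),(377,413),(381,355),(313,346),(522,400)])/2.5+[170,140]
wr=np.array([(412,212),(355,211),(354,262),(412,263),(219,263)])
def res(p,full=True):
    c,s=np.cos(p[2]),np.sin(p[2]); P=M@np.array([[c,s,0],[-s,c,0],[0,0,1]])+[p[0],p[1],p[3]]
    return np.r_[(proj(Kt,Et,P)-top).ravel(),(proj(Kw,Ew,P)-wr).ravel()]
# top order is jig -y? jig x ~ world -y => jig y ~ world +x ; -y = smaller world x
r=least_squares(res,[.434,-.016,-1.74,0]); print(np.round(r.x,4),np.round(r.fun.reshape(-1,2),1).tolist())
E
```

```text
[ 0.4356 -0.0133 -1.7444 -0.0104] [[-1.6, -1.0], [-2.2, 0.4], [0.1, -0.3], [-0.8, -1.3], [-0.2, 0.1], [2.4, 0.9], [-0.3, 0.5], [-1.7, -2.2], [-1.9, -1.8], [-0.8, 1.4]]
```

```bash
cat >> h.py <<'E'
J=np.array([.4355,-.0138]); YAW=-1.744
ex=np.array([np.cos(YAW),np.sin(YAW),0]); ey=np.array([-ex[1],ex[0],0])
def jig(x,y,z): return np.r_[J,0]+x*ex+y*ey+[0,0,z]
E
python3 - <<'E'
from h import *
q=quat([0,0,-1],-ex)
bot.set_gripper(0.0)
bot.move_pose(jig(.115,0,.22),q)
print(bot.move_linear(jig(.115,0,.122),.12,until_force=8), bot.read_ft_force())
for th in [0,.25,.5,.75,1.0,1.2,1.35]:
    c,s=np.cos(th),np.sin(th); r=.06
    f=bot.move_linear(jig(.158+r*s-.009*c-.0145,0,.06+r*c+.009*s),.06,until_force=20)
    print(th,f,np.round(bot.read_ft_force(),1))
    if f: break
p=np.array(bot.read_position())
bot.move_linear(p+[0,0,.03]-.01*ex,.15); bot.move_linear(jig(.19,-.02,.25),.25)
bot.move_pose([.37,-.07,.31],q)
K,E=cam("wrist"); np.savez("w2.npz",K=K,E=E)
cv2.imwrite("pics/w2.png",bot.camera("wrist")[:,:,::-1]); print(bot.read_clock())
E
```

```text
False [-0.35157676 -0.85601772  0.08830501]
0 False [ 0.1 -0.   0.4]
0.25 False [0.4 0.8 0.4]
0.5 False [0.5 0.3 0.7]
0.75 False [ 0.1 -0.6 -0.1]
1.0 False [ 0.1 -0.  -0.2]
1.2 False [-0.7  0.4 -0.1]
1.35 True [-4.2 -4.5  7.6]
10.4167
```

View pics/w2.png

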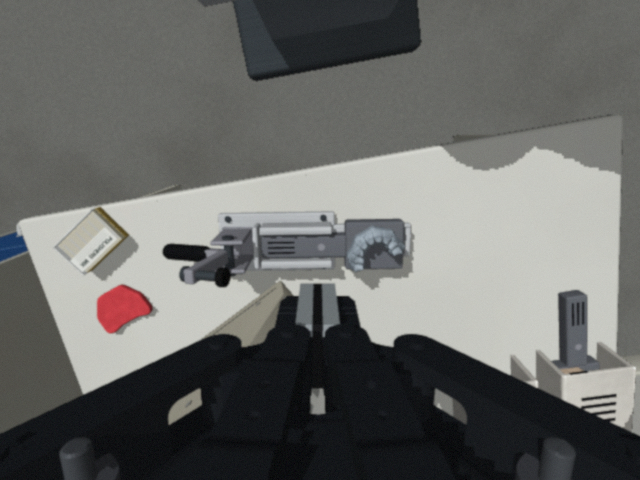

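The clamp stands fully open: arm leaning back, handle at (185,252), tongue free. Now going over the head for a close look, with the predicted outline drawn in.

```bash
python3 - <<'E'
from h import *
q=quat([0,0,-1],ey)
bot.set_gripper(1.0)
bot.move_pose(jig(-.02,0,.25),q)
K,E=cam("wrist"); np.savez("w3.npz",K=K,E=E)
im=bot.camera("wrist")[:,:,::-1].copy(); cv2.imwrite("pics/w3raw.png",im)
for a in ([[-33,-28,30],[33,-28,30],[33,28,30],[-33,28,30]],[[33,-13,30],[128,-13,30],[128,13,30],[33,13,30]]):
    p=proj(K,E,np.array([jig(*(np.array(v)/1e3)) for v in a])); cv2.polylines(im,[np.round(p).astype(int)],True,(0,0,255),1); print(np.round(p).tolist())
x0,y0=160,60
cv2.imwrite("pics/w3.png",cv2.resize(im[y0:y0+280,x0:x0+320],None,fx=2.1,fy=2.1)); print(bot.read_clock(),bot.read_joint_positions())
E
```

```text
[[287.0, 194.0], [289.0, 261.0], [346.0, 261.0], [347.0, 194.0]]
[[304.0, 261.0], [305.0, 348.0], [330.0, 348.0], [331.0, 261.0]]
12.8333 [-1.55270584e-01  1.05853443e-01 -4.27077330e-01  1.03761480e+00
 -6.68205905e-05  1.58859575e+00]
```

View pics/w3.png

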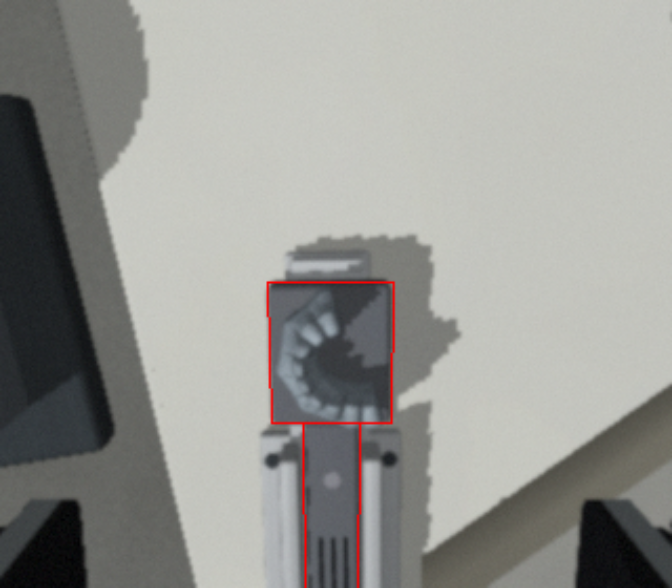

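The drawn outline falls on the real head edges (crop x 268–393, y 282–423) to about 1 mm. Grasping now.

```bash
python3 - <<'E'
from h import *
q=quat([0,0,-1],ey); g=.012
bot.move_linear(jig(g,0,.10),.2)
print(bot.move_linear(jig(g,0,.0),.08,until_force=10),bot.read_position())
bot.set_gripper(0.55,40)
print(bot.read_gripper_width(),bot.read_finger_force(),np.round(bot.read_ft_force(),1))
print(bot.move_linear(jig(g,0,.03),.05,until_force=25),np.round(bot.read_ft_force(),1))
bot.move_linear(jig(g,0,.17),.15)
print(bot.read_gripper_width(),bot.read_finger_force(),np.round(bot.read_ft_force(),1))
K,E=cam("top"); im=bot.camera("top")[:,:,::-1]; cv2.imwrite("pics/top2.png",cv2.resize(im[150:350,180:430],None,fx=2.5,fy=2.5)); print(bot.read_clock())
E
```

```text
False [ 4.33857805e-01 -2.57308326e-02  3.83694273e-04]
0.6525772615434613 42.32799768447876 [-0.5  0.8  5.3]
False [ 0.5  0.5 -1.4]
0.6531295431576141 42.40456223487854 [-0.7 -0.5 -1.4]
17.4167
```

```bash
cat >> h.py <<'E'
CY=-2.70; cx=np.array([np.cos(CY),np.sin(CY),0]); H=np.array([.49,.11,0])
E
python3 - <<'E'
from h import *
g=.012; q=quat([0,0,-1],[-cx[1],cx[0],0]); P=H+g*cx
print(np.round(bot.solve_ik(P+[0,0,.12],q),2))
bot.move_pose(P+[0,0,.15],q)
bot.move_linear(P+[0,0,.01],.12)
print(bot.move_linear(P+[0,0,-.012],.02,until_force=4),bot.read_position(),np.round(bot.read_ft_force(),1))
bot.set_gripper(0.80); print(bot.read_gripper_width())
bot.move_linear(P+[0,0,.02],.05); bot.set_gripper(1.0)
bot.move_linear(P+[0,0,.13],.2)
q2=quat([0,0,-1],[cx[1],-cx[0],0])*1
q2=quat([0,0,-1],np.cross([0,0,-1],cx))  # tool x = carrier x
print(np.round(bot.solve_ik(H+.06*cx+[0,0,.24],q2),2))
bot.move_pose(H+.06*cx+[0,0,.24],q2)
K,E=cam("wrist"); np.savez("w4.npz",K=K,E=E)
im=bot.camera("wrist")[:,:,::-1].copy(); cv2.imwrite("pics/w4raw.png",im)
R2=np.c_[cx,np.cross([0,0,1],cx),[0,0,1]]
for a in ([[-33,-28,20],[33,-28,20],[33,28,20],[-33,28,20]],[[33,-13,20],[128,-13,20],[128,13,20],[33,13,20]]):
    p=proj(K,E,np.array(a)/1e3@R2.T+H); cv2.polylines(im,[np.round(p).astype(int)],True,(0,0,255),1); print(np.round(p).tolist())
cv2.imwrite("pics/w4.png",im); print(bot.read_clock())
E
```

```text
[ 0.06  0.33 -0.51  0.74  0.    2.76]
True [ 0.47907018  0.10487476 -0.00395558] [-1.4 -0.   6.6]
0.8008319657504341
[ 0.02  0.12 -0.43  1.01  0.   -0.42]
[[344.0, 298.0], [345.0, 234.0], [287.0, 234.0], [288.0, 298.0]]
[[329.0, 234.0], [330.0, 131.0], [301.0, 131.0], [302.0, 234.0]]
25.275
```

View pics/w4.png

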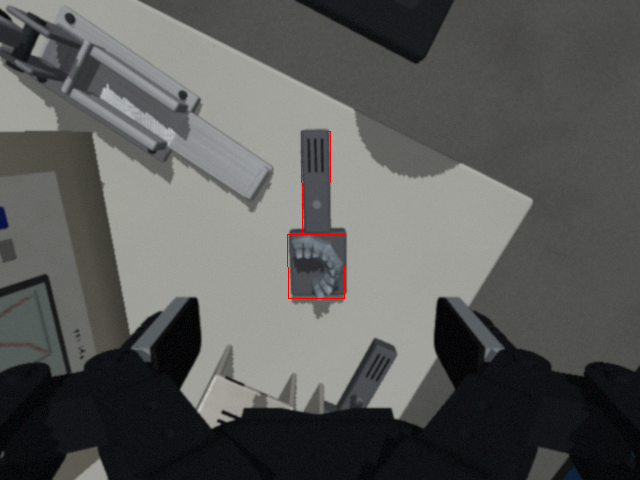

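Carrier lies flat within ~2 mm of the predicted outline (head 288–346, 230–297), clamp open at upper left. Regrip on the tongue, turn in line with the empty box, look again.

```bash
cat >> h.py <<'E'
G=.105; B=np.array([.662,.102,0])
E
python3 - <<'E'
from h import *
q2=quat([0,0,-1],np.cross([0,0,-1],cx)); P=H+(G+.002)*cx
bot.move_pose(P+[0,0,.10],q2)
print(bot.move_linear(P+[0,0,.003],.1,until_force=8))
bot.set_gripper(0.15,50); print(bot.read_gripper_width(),bot.read_finger_force(),np.round(bot.read_ft_force(),1))
bot.move_linear(P+[0,0,.018],.08)
q3=quat([0,0,-1],[0,1,0]); print(q2,q3)
bot.move_linear([.525-G,B[1],.018],.1,rotation=q3)
print(bot.read_gripper_width(),bot.read_position(),bot.read_tool_rot())
K,E=cam("wrist"); im=bot.camera("wrist")[:,:,::-1].copy(); cv2.imwrite("pics/w5raw.png",im)
for a in ([[-46,-42,59],[46,-42,59],[46,42,59],[-46,42,59]],[[-46,-36,0],[-46,36,0],[-46,36,53],[-46,-36,53]]):
    p=proj(K,E,np.array(a)/1e3+B); cv2.polylines(im,[np.round(p).astype(int)],True,(0,0,255),1)
cv2.imwrite("pics/w5.png",im)
K,E=cam("scene"); im=bot.camera("scene")[:,:,::-1].copy()
for a in ([[-46,-42,59],[46,-42,59],[46,42,59],[-46,42,59]],[[-46,-36,0],[-46,36,0],[-46,36,53],[-46,-36,53]]):
    p=proj(K,E,np.array(a)/1e3+B); cv2.polylines(im,[np.round(p*4).astype(int)],True,(0,0,255),1,shift=2)
cv2.imwrite("pics/s5.png",cv2.resize(im[200:360,140:400],None,fx=3,fy=3)); print(bot.read_clock())
E
```

```text
False
0.28905011292448946 49.77996647357941 [-1.8  0.4  5.9]
[ 0.         -0.21900669  0.97572336  0.        ] [0. 0. 1. 0.]
0.2921877238234456 [0.41915018 0.10188773 0.0174798 ] [-7.45685007e-04 -8.66706216e-04  9.99999337e-01 -1.39862945e-04]
28.6667
```

View pics/w5.png

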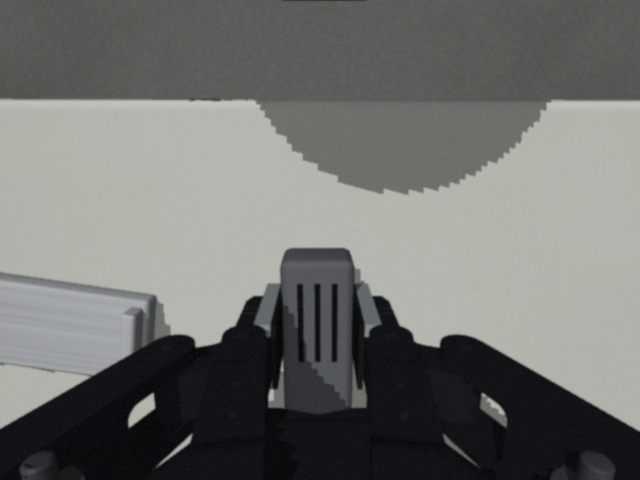

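View pics/s5.png

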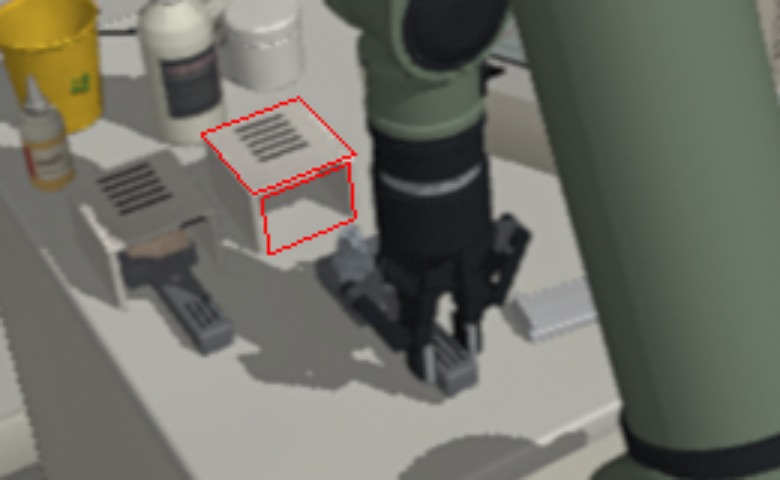

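The box outline matches the real box (front opening 262–355, 165–253 in the crop), and the carrier is held in line. Lower and slide home.

```bash
python3 - <<'E'
from h import *
y=B[1]
print(bot.move_linear([.525-G,y,.0035],.04,until_force=6),bot.read_position(),np.round(bot.read_ft_force(),1))
z=bot.read_position()[2]
print(bot.move_linear([.555,y,z],.08,until_force=10),bot.read_position(),np.round(bot.read_ft_force(),1))
print(bot.move_linear([.576,y,z],.02,until_force=8),bot.read_position(),np.round(bot.read_ft_force(),1))
K,E=cam("top"); im=bot.camera("top")[:,:,::-1]
cv2.imwrite("pics/t6.png",cv2.resize(im[150:330,170:330],None,fx=3,fy=3)); print(bot.read_clock())
E
```

```text
True [0.41976957 0.10176443 0.00339344] [-0.3  0.   5.8]
True [0.41975708 0.10173989 0.00339403] [-0.2 -0.4  4.6]
True [0.41968385 0.10175545 0.00339075] [-1.6 -0.5  4.3]
30.425
```

```bash
python3 - <<'E'
from h import *
y=B[1]; z=.0047
bot.move_linear([.42,y,z],.02); print(np.round(bot.read_ft_force(),1))
f=bot.move_linear([.552,y,z],.08,until_force=20);print(f,bot.read_position(),np.round(bot.read_ft_force(),1))
if not f: print(bot.move_linear([.576,y,z],.03,until_force=14),bot.read_position(),np.round(bot.read_ft_force(),1))
K,E=cam("top"); im=bot.camera("top")[:,:,::-1]
cv2.imwrite("pics/t6.png",cv2.resize(im[150:330,170:330],None,fx=3,fy=3)); print(bot.read_clock())
E
```

```text
[ 0.9  0.4 -0.7]
False [0.551599   0.10201727 0.00469806] [ 0.6  0.7 -1. ]
True [0.56534283 0.10227167 0.00344265] [-1.1  0.   5.8]
33.1333
```

```bash
python3 - <<'E'
from h import *
y=B[1]; z=.004
f=bot.move_linear([.575,y,z],.02,until_force=22);print(f,bot.read_position(),np.round(bot.read_ft_force(),1),bot.read_gripper_width())
p=np.array(bot.read_position())
bot.set_gripper(0.6); bot.wait(.2)
bot.move_linear(p+[0,0,.06],.1); bot.set_gripper(1.0)
bot.move_linear([.42,.06,.25],.3)
bot.move_pose([.40,.02,.30],quat([0,0,-1],[0,1,0]))
K,E=cam("top"); im=bot.camera("top")[:,:,::-1]
a=cv2.resize(im[150:330,170:410],None,fx=2.5,fy=2.5)
K,E=cam("scene"); im=bot.camera("scene")[:,:,::-1].copy()
P=np.array([[33,-13,20],[128,-13,20],[128,13,20],[33,13,20]])/1e3*[-1,1,1]+B+[.007,0,0]
cv2.polylines(im,[np.round(proj(K,E,P)*4).astype(int)],True,(0,0,255),1,shift=2)
s=cv2.resize(im[225:345,150:350],None,fx=3,fy=3)
cv2.imwrite("pics/t7.png",a);cv2.imwrite("pics/s7.png",s); print(bot.read_clock())
E
```

```text
True [0.56530243 0.10239059 0.00331227] [-1.2 -0.2  5. ] 0.29140899496824774
36.7833
```

View pics/t7.png

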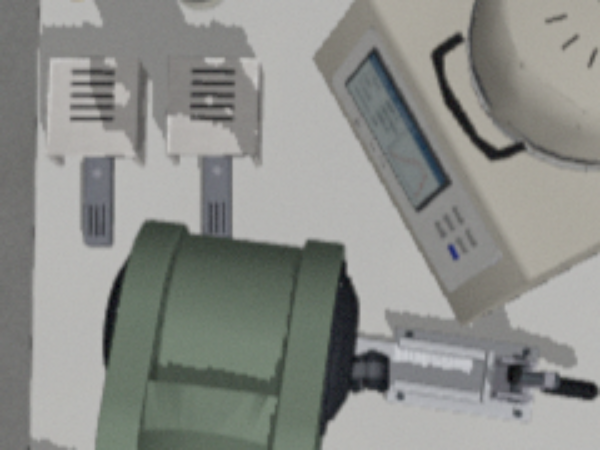

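View pics/s7.png

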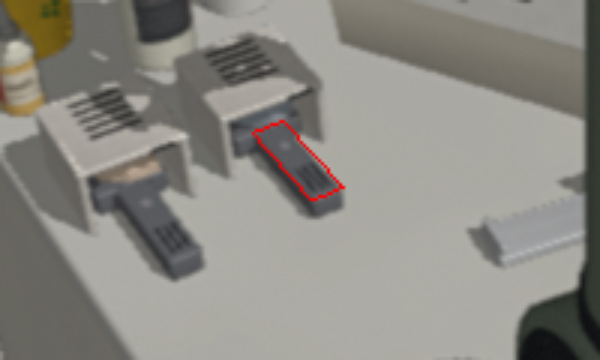

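Carrier sits in the empty box, the clamp is open and the other carrier is unmoved; the arm hides the tongue's end from above. I'll move aside and compare the two tongue ends numerically.

```bash
python3 - <<'E'
from h import *
bot.move_pose([.33,-.06,.33],quat([0,0,-1],[0,1,0]))
K,E=cam("top"); im=bot.camera("top")[:,:,::-1]; cv2.imwrite("pics/t8raw.png",im)
c=im[165:260,180:290]; cv2.imwrite("pics/t8.png",cv2.resize(c,None,fx=6,fy=6,interpolation=cv2.INTER_CUBIC))
g=cv2.cvtColor(im,cv2.COLOR_BGR2GRAY).astype(np.float32)
for yc in (B[1],.2145):
  xs=np.arange(.52,.57,.002); v=[]
  for x in xs:
    P=proj(K,E,np.array([[x,yc+d,.02] for d in (-.005,0,.005)])).astype(np.float32)
    v.append(float(cv2.remap(g,P[:,0],P[:,1],cv2.INTER_LINEAR).mean()))
  print(yc,[(round(x,3),int(a)) for x,a in zip(xs,v)])
print(bot.read_clock())
E
```

```text
0.102 [(np.float64(0.52), 178), (np.float64(0.522), 178), (np.float64(0.524), 177), (np.float64(0.526), 178), (np.float64(0.528), 178), (np.float64(0.53), 178), (np.float64(0.532), 178), (np.float64(0.534), 178), (np.float64(0.536), 176), (np.float64(0.538), 162), (np.float64(0.54), 127), (np.float64(0.542), 109), (np.float64(0.544), 107), (np.float64(0.546), 111), (np.float64(0.548), 110), (np.float64(0.55), 99), (np.float64(0.552), 87), (np.float64(0.554), 82), (np.float64(0.556), 82), (np.float64(0.558), 84), (np.float64(0.56), 85), (np.float64(0.562), 86), (np.float64(0.564), 85), (np.float64(0.566), 84), (np.float64(0.568), 83)]
0.2145 [(np.float64(0.52), 179), (np.float64(0.522), 180), (np.float64(0.524), 180), (np.float64(0.526), 180), (np.float64(0.528), 181), (np.float64(0.53), 181), (np.float64(0.532), 181), (np.float64(0.534), 181), (np.float64(0.536), 171), (np.float64(0.538), 146), (np.float64(0.54), 117), (np.float64(0.542), 105), (np.float64(0.544), 110), (np.float64(0.546), 109), (np.float64(0.548), 102), (np.float64(0.55), 91), (np.float64(0.552), 83), (np.float64(0.554), 81), (np.float64(0.556), 82), (np.float64(0.558), 83), (np.float64(0.56), 84), (np.float64(0.562), 85), (np.float64(0.564), 85), (np.float64(0.566), 87), (np.float64(0.568), 87)]
37.35
```

View pics/t8.png

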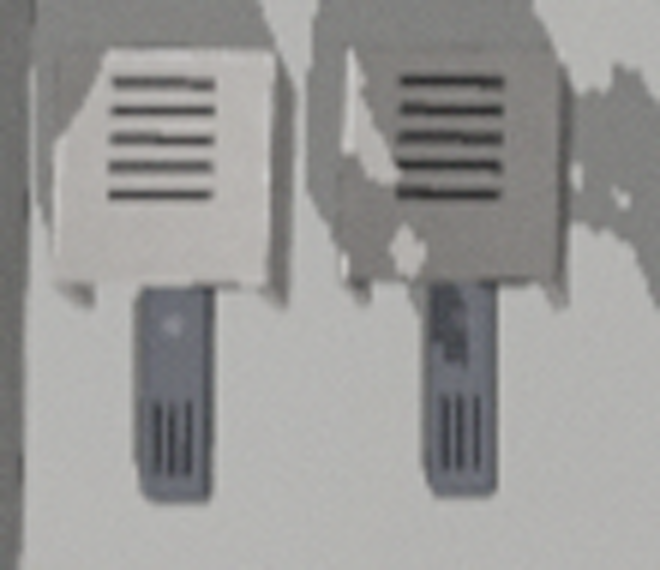

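Both tongue ends (y≈500 and 495, with box fronts at 285 and 281) stick out equally, so the carrier is fully home.

```bash
python3 -c "
from cell import bot
print(bot.close_job())"
```

```text
the job is handed in; nothing more can be done
None
```

The job is handed in at about 37 s: the carrier lies fully home in the right-hand box, which was the empty one, and the clamp is still open. The other carrier shows no movement in the pictures, and the arm stayed well away from the small things. The carrier was laid on the bench for the regrip, and it probably dropped about 3 mm on release because I had gripped it low.

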